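# Build up the drive shaft on the gear unit

### The arm

A 7-joint arm with a two-finger parallel gripper is mounted at the origin on the work surface. World frame = base frame: x ahead of the robot, y to its left, z up, the work surface at z = 0. Lengths are in mm, angles in rad, forces in N, time in s.
With the tool pointing down it reaches from about 400 to 875 mm from the base axis. Payload 4.4 kg.
Tool frame: the origin (TCP) lies midway between the tips of the shut fingers; the grasp point (between the pads) lies ctrl.grip_depth behind it (ctrl.grip_depth is the distance from the TCP to the grasp point, in mm); z points along the fingers, y is the line along which they close (so a half turn about z gives the same grasp; the last joint's range is limited). The gripper opens to 85 mm and grips with 20 to 120 N. Pads are 22 mm wide; open, the fingers measure 114 mm over their backs; the gripper's body (76 mm by 85 mm) begins 54 mm behind the grasp point. The pads swing forward as they close: fully open they stand 13 mm farther back than shut.
Start: joints at [-1.238, 0.628, 0.038, 1.517, -0.027, 0.996, -0.02], TCP at [252.381, 599.017, 231.313] pointing down, gripper open.
Joint ranges: [-3.06, 3.06], [-0.37, 2.12], [-1.25, 1.32], [0.18, 2.47], [-1.1, 4.24], [0.23, 1.98], [-2.94, 2.94]. Speed limits (rad/s): [2.57, 2.57, 3.14, 3.14, 3.14, 3.14, 3.14].

### API

Orientations are given as [roll, pitch, yaw] about the fixed x, y, z axes, in that order (R = Rz(yaw) Ry(pitch) Rx(roll)).
In Python, from cell import ctrl gives the robot as it stands.
- The arm moves only by the tool carry_out, never from a script. Its argument "deltas" is one flat list of numbers, 7 for each row, row after row: the turn, a rotation vector about the tool's x, y, z in degrees, then the shift along the tool's x, y, z in m, then the closure, from -1 (fully open) to 1 (shut). In form: [wx, wy, wz, dx, dy, dz, claw, wx, wy, wz, dx, dy, dz, claw, ...]. A call has 1 to 12 rows; each row shifts and turns the commanded pose from where the row before left it, along the tool's axes as they then stand; what a row does not reach is not made up. A row lasts 1/8 s, in which the tool goes at most 62.5 mm and 10.7 degrees, less where a joint would pass 70% of its speed; a pose out of reach is approached as far as the arm can. A call with a gripper value outside its range is refused whole. The fingers move at their own pace and stop on an object; the grip force is fixed at half the most. Time passes only in rows, so rows that do not move let the fingers close. It gives the time, the measured TCP pose, the force, the opening and the grip force at its end, in the units of the state.
- ctrl.read_state(): the state, without advancing time (a new reading comes with each control period).
- ctrl.get_image(name): name is "scene" or "side" or "wrist"; returns the picture (420x560x3 uint8, red, green, blue); there is no depth.
- ctrl.calibration(name): a dict with "mtx" (3x3 intrinsics, pixels), "distortion" ([k1, k2, p1, p2, k3] as OpenCV has them; the pictures are not rectified), "R" (3x3) and "t" (3): a world point X has camera coordinates R X + t. Camera axes: x right, y down, z forward; pixel columns grow to the right and rows downward; lengths in mm; the calibration is good to about 2 mm. A picture is of the moment at which its call begins: read the wrist's pose just before it. calibration takes no time and is no camera call; for the wrist camera it gives the pose at the moment of the call.
- ctrl.finish_job(): hands the job in; it is judged then, once.
The state is a dict: "clock": time; "qpos": joint angles; "qd": joint speeds; "tau": joint torques, N m; "eef_pos": TCP position; "tool_rot": TCP orientation; "force": force on the tool from outside, world axes, zero at the start; "torque": the same for the moment, N m; "width": finger opening in mm; "gripper_force": force on a finger pad.
Only numpy, scipy, OpenCV 4.12 (cv2) and the standard library are available. Lean on these libraries where they do the work, as an engineer would, in place of code of your own. Each camera call takes 0.05 s, during which the arm holds its last target. There are 200 camera calls.

### The job

Put the drive parts on the upright shaft of the green gear unit, from the bottom up: first the grooved belt pulley, then the plain spacer sleeve, then the toothed sprocket, and last the cap nut over the shaft's end, each resting fully down on the one below. Lower each part along the shaft instead of letting it drop, and leave the flat washer lying where it is.

Things in the scene. Friction and masses are not known exactly. Their poses are not given: they have to be found in the camera images.
- gearbox: Gear unit fixed to the bench: a square green housing 84 x 84 mm (88 mm across its ribs) with a flat steel top at 36 mm, and an upright steel shaft at its centre, 14 mm in diameter, rising 60 mm above that top (96 mm above the bench); the last 7 mm taper to 6 mm diameter. Origin at the centre of the underside, on the shaft's axis, z up.
- pulley: Grooved aluminium belt pulley, 64 mm outer diameter over two 5 mm flanges (54 mm in the groove between), 18 mm high, through bore 20 mm, about 0.2 kg; origin at the centre of its underside, z up along its axis; lies flat on the bench; round, so it can be gripped at any yaw.
- sleeve: Steel spacer sleeve, a plain tube: 38 mm outer diameter, 18 mm high, through bore 20 mm, about 0.08 kg; origin at the centre of its underside, z up along its axis; lies flat on the bench; round, so it can be gripped at any yaw.
- washer: Flat steel washer, not to be used: 46 mm outer diameter, 6 mm thick, through bore 20 mm; origin at the centre of its underside, z up; lies flat on the bench.
- sprocket: Dark steel sprocket with 18 teeth, 54 mm diameter over the teeth (48 mm at their roots), 14 mm thick, through bore 20 mm, about 0.16 kg; origin at the centre of its underside, z up along its axis; lies flat on the bench; round, so it can be gripped at any yaw.
- cap_nut: Steel cap nut, 28 mm high: a round skirt 40 mm in diameter and 16 mm high with a closed hexagonal head above it, 30 mm across flats and 12 mm high. A blind bore, 20 mm in diameter and 16 mm deep, opens downward. About 0.13 kg; stands on its open end, origin at the centre of the underside, z up. Other small workshop items, none taller than 52 mm, stand between the parts.
Not all that is in view belongs to the job. What is shaped like the gearbox but black, pink or turquoise is not meant.

How it is judged:
By the outcome, as a careful person would: the job done as asked, in the order asked, and still so for the second after the job is handed in, with the robot touching nothing.
It also fails if it takes over 106 s, if anything falls off the work surface, if the arm or the gripper's body presses on something with over 40 N, if the wrist force passes 120 N, or if a joint passes its speed limit or range.

## Working session

There is one attempt and no reset: what is moved stays moved. The work goes in short steps, Python scripts to look and compute and a tool call to move; the robot and the scene stay as the last step left them, time stands still between calls to the robot, and variables do not carry over. Pictures are saved under pics/ and viewed, at most 16 in all, crops included, and the job is handed in when it is done.

Besides the shell and the picture viewer there is one more tool, called after ">>>" as name(argument=value, ...), one argument or row to a line, values as JSON. carry_out: Moves the arm, as the interface text tells. Its arguments: {"type":"object","properties":{"deltas":{"type":"array"}},"required":["deltas"]}

```bash
mkdir -p pics; ls; python3 - <<'E'
from cell import ctrl
import cv2, numpy as np
print(ctrl.read_state(), ctrl.grip_depth)
for n in ["scene","side","wrist"]:
    c=ctrl.calibration(n); print(n,{k:np.round(v,3).tolist() for k,v in c.items()})
    cv2.imwrite(f"pics/{n}0.png",ctrl.get_image(n)[:,:,::-1])
E
```

```text
pics
{'clock': 0.0, 'qpos': array([-1.23782565,  0.62930404,  0.03847895,  1.51840096, -0.02701174,
        0.99628863, -0.01997302]), 'qd': array([-1.18936784e-03, -4.96622377e-04, -1.54023304e-03,  5.10554202e-04,
        4.83982688e-05,  8.36665407e-04,  1.42188463e-03]), 'tau': array([-6.59379657e-04, -5.63403726e+01,  1.22599650e+00, -1.93453145e+01,
        1.09348178e-02,  1.05420436e-02, -6.44232827e-06]), 'eef_pos': array([252.12964039, 598.41867057, 230.40649435]), 'tool_rot': array([-3.13971101e+00,  3.51705158e-05,  2.74281194e+00]), 'force': array([-1.02333121,  0.33379009, -0.22093231]), 'torque': array([0.00278195, 0.0311843 , 0.03893012]), 'gripper_force': 0.0, 'width': 85.65108546580142} 18.700000000000003
scene {'mtx': [[470.933, 0.0, 281.489], [0.0, 470.933, 205.297], [0.0, 0.0, 1.0]], 'distortion': [-0.043, 0.0, 0.0, 0.0, 0.0], 'R': [[-0.649, 0.761, -0.004], [0.593, 0.502, -0.63], [-0.477, -0.411, -0.777]], 't': [430.976, -246.966, 1361.613]}
side {'mtx': [[421.475, 0.0, 278.435], [0.0, 421.475, 207.155], [0.0, 0.0, 1.0]], 'distortion': [-0.048, 0.0, 0.0, 0.0, 0.0], 'R': [[-0.983, -0.183, 0.024], [-0.127, 0.576, -0.807], [0.134, -0.797, -0.59]], 't': [481.391, 156.255, 998.355]}
wrist {'mtx': [[354.667, 0.0, 283.311], [0.0, 354.667, 204.436], [0.0, 0.0, 1.0]], 'distortion': [-0.073, 0.0, 0.0, 0.0, 0.0], 'R': [[0.388, 0.921, -0.002], [0.886, -0.373, 0.274], [0.252, -0.108, -0.962]], 't': [-648.808, -36.641, 379.491]}
```

View pics/scene0.png

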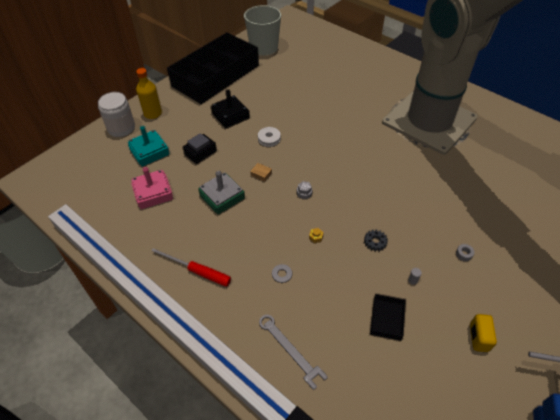

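View pics/side0.png

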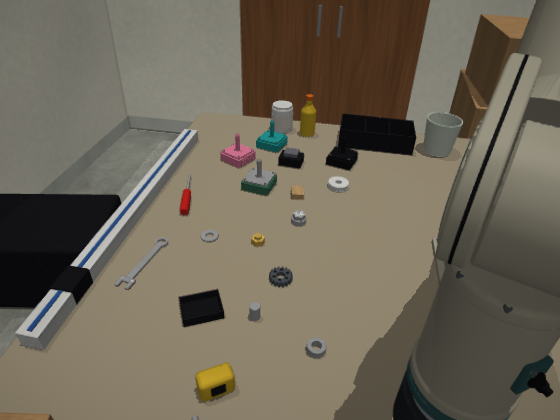

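View pics/wrist0.png

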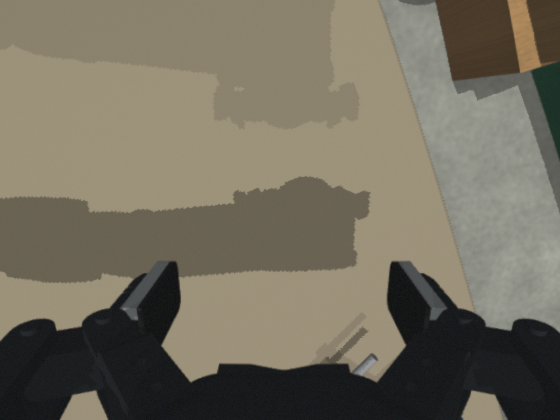

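The scene view shows the green gearbox at (221,190) with its shaft tip at (219,173). The pulley is at (269,136), the cap nut at (305,189), the sprocket at (375,240), the sleeve at (465,252) and the washer at (282,273). The side view shows the same items at: shaft tip (259,160), pulley (338,184), nut (299,217), sprocket (281,276), sleeve (316,347). The wrist view shows only bare bench.

```bash
cat > h.py <<'E'
import cv2, numpy as np
from scipy.spatial.transform import Rotation as Ro
from cell import ctrl
def proj(c,X): return cv2.projectPoints(np.atleast_2d(X).astype(float),cv2.Rodrigues(c["R"])[0],np.array(c["t"],float),np.array(c["mtx"]),np.array(c["distortion"]))[0][:,0]
def tri(obs):
    """obs: list of (calib, pixel) -> world point, residual px"""
    from scipy.optimize import least_squares
    f=lambda X:np.concatenate([(proj(c,X)[0]-p) for c,p in obs])
    r=least_squares(f,[500,0,20.]); return r.x, np.abs(r.fun).max()
def ray(c,p,z):
    u=cv2.undistortPoints(np.array([[p]],float),np.array(c["mtx"]),np.array(c["distortion"]))[0,0]
    R=np.array(c["R"]);o=-R.T@c["t"];d=R.T@[u[0],u[1],1]; return o+d*(z-o[2])/d[2]
def grey(img):
    b=img.astype(float)+1; return (b[:,:,0]/b[:,:,2])
def blob(img,p,r=25,thr=1.2):
    m=(grey(img)<thr).astype(np.uint8); n,l,s,c=cv2.connectedComponentsWithStats(m)
    best=min((i for i in range(1,n) if s[i,4]>15),key=lambda i:np.hypot(*(c[i]-p)))
    return l==best,s[best],c[best]
E
python3 - <<'E'
from h import *
S,D=ctrl.calibration("scene"),ctrl.calibration("side")
a,b=cv2.imread("pics/scene0.png")[:,:,::-1],cv2.imread("pics/side0.png")[:,:,::-1]
print("bench ratio",grey(a)[250,340],grey(b)[250,330])
P=dict(shaft=((219,173),(259,160)),pulley=((269,136),(338,184)),nut=((305,189),(299,217)),sprocket=((375,240),(281,276)),sleeve=((465,252),(316,347)))
for k,(p,q) in P.items():
    print(k,*[np.round(x,1) for x in tri([(S,p),(D,q)])])
    if k!="shaft":
        for im,pp in ((a,p),(b,q)):
            _,s,c=blob(im,pp); print("   ",s,c.round(1))
c=ctrl.calibration("wrist");st=ctrl.read_state()
T=Ro.from_euler("xyz",st["tool_rot"]).as_matrix()
print("cam in tool",T.T@(-c["R"].T@c["t"]-st["eef_pos"]),"\n",(T.T@c["R"].T).round(3),"\nT",T.round(3))
ts=[np.r_[0]]
E
python3 - <<'E'
import cv2,numpy as np
a,b=cv2.imread("pics/scene0.png"),cv2.imread("pics/side0.png")
pts=[(221,183),(269,136),(305,189),(375,240),(465,252)];q=[(259,173),(338,184),(299,217),(281,276),(316,347)]
f=lambda im,p:cv2.resize(im[p[1]-20:p[1]+20,p[0]-20:p[0]+20],(160,160),interpolation=cv2.INTER_CUBIC)
cv2.imwrite("pics/mos.png",np.vstack([np.hstack([f(a,p) for p in pts]),np.hstack([f(b,p) for p in q])]))
E
```

```text
bench ratio 1.5365853658536586 1.3008849557522124
shaft [ 596.4 -251.2   90.4] 0.1
pulley [ 360.9 -304.2    8.8] 0.5
    [258 127  23  20 361] [268.7 136.2]
    [328 176  21  16 291] [337.9 183.6]
nut [ 453.  -102.9   16.6] 0.1
    [297 182  15  17 204] [304.1 189.8]
    [291 210  16  16 202] [298.5 217.8]
sprocket [462.8 113.2   6. ] 0.0
    [365 230  22  20 309] [375.4 239.7]
    [269 266  24  21 373] [280.3 276.3]
sleeve [361.7 290.2   9.8] 0.4
    [457 244  17  17 209] [464.8 252.1]
    [306 337  21  22 341] [315.7 347.2]
cam in tool [ 6.87172128e+01 -7.20333876e-02 -1.43103818e+02] 
 [[-0.    -0.962 -0.274]
 [ 1.    -0.    -0.   ]
 [ 0.    -0.274  0.962]] 
T [[-0.922  0.388 -0.001]
 [ 0.388  0.922 -0.001]
 [ 0.    -0.001 -1.   ]]
```

View pics/mos.png

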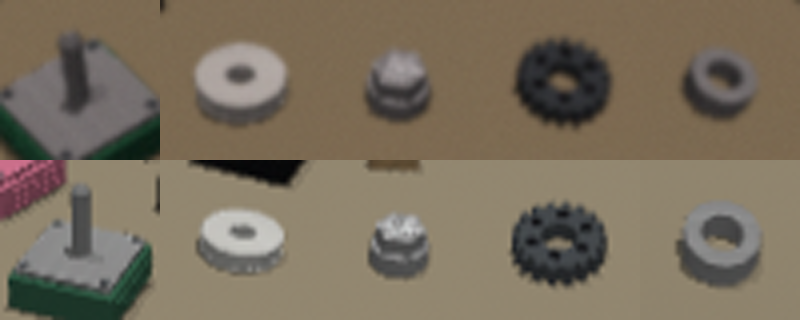

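The mosaic (5 columns × 2 rows) shows the gearbox, pulley, cap nut, sprocket and sleeve, so the parts are identified. I'll now swing to the pulley, turning the tool to yaw π so the tool axes line up with the world axes.

>>> carry_out(
  deltas=[0,0,-7.6,0,0,0,-1,0,0,-7.6,0,0,0,-1,0,0,-7.6,0,0,0,-1,0,0,0,-0.032,-0.042,0,-1,0,0,0,-0.032,-0.042,0,-1,0,0,0,-0.032,-0.042,0,-1,0,0,0,-0.032,-0.042,0,-1,0,0,0,-0.032,-0.042,0,-1,0,0,0,-0.032,-0.042,0,-1,0,0,0,-0.032,-0.042,0,-1,0,0,0,0,-0.06,0,-1,0,0,0,0,-0.06,0,-1],
)

```text
clock: 1.65
eef_pos: [476.1, 182.8, 231.0]
tool_rot: [-3.141, -0.0, 3.14]
force: [1.0, -0.5, -0.5]
width: 85.8
gripper_force: 0.0
```

>>> carry_out(
  deltas=[0,0,0,0,-0.055,0,-1,0,0,0,0,-0.055,0,-1,0,0,0,0,-0.055,0,-1,0,0,0,0,-0.055,0,-1,0,0,0,0,-0.055,0,-1,0,0,0,0,-0.055,0,-1,0,0,0,0.028,-0.039,0,-1,0,0,0,0.028,-0.039,0,-1,0,0,0,0.028,-0.039,0,-1,0,0,0,0.028,-0.039,0,-1,0,0,0,0,0,0.05,-1,0,0,0,0,0,0.05,-1],
)

```text
clock: 3.15
eef_pos: [363.6, -302.3, 130.7]
tool_rot: [-3.14, 0.002, 3.139]
force: [1.1, -0.4, -1.1]
width: 85.4
gripper_force: 0.0
```

```bash
cat >> h.py <<'E'
def shot(name):
    st=ctrl.read_state(); c={k:np.array(v,float) for k,v in ctrl.calibration("wrist").items()}
    im=ctrl.get_image("wrist"); cv2.imwrite(f"pics/{name}.png",im[:,:,::-1]); np.savez(f"pics/{name}.npz",p=st["eef_pos"],**c)
    return im,c,st
def load(name):
    d=np.load(f"pics/{name}.npz"); return cv2.imread(f"pics/{name}.png")[:,:,::-1],{k:d[k] for k in d}
E
python3 - <<'E'
from h import *
im,c,st=shot("w1"); print(st["eef_pos"],st["qpos"].round(2),proj(c,[361,-304,18]))
E
```

```text
[ 363.62209025 -302.27412393  130.70213605] [ 0.63  0.54  0.    2.1  -0.    0.5   2.2 ] [[281.94976463 195.43979241]]
```

View pics/w1.png

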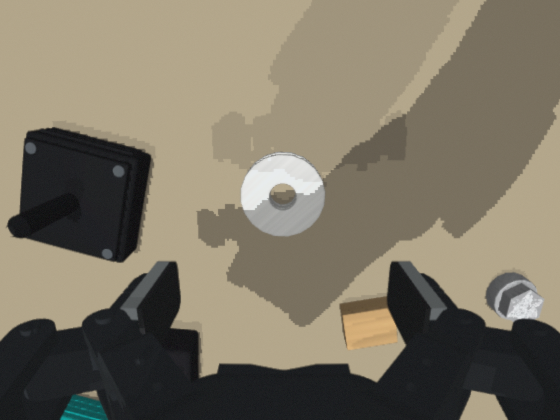

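The pulley is centred at (283,194). The black look-alike at (75,200) and the orange block at (368,322) are both clear of the fingers. I'll take a second, lower view and fit the pulley from both.

>>> carry_out(
  deltas=[0,0,0,-0.02,0,0.03,-1,0,0,0,0,0,0,-1],
)

```text
clock: 3.45
eef_pos: [384.0, -300.2, 100.3]
tool_rot: [3.14, -0.002, -3.141]
force: [0.4, -0.1, 0.2]
width: 85.4
gripper_force: 0.0
```

```bash
cat >> h.py <<'E'
from scipy.optimize import minimize
a=np.linspace(0,2*np.pi,72,endpoint=False)
def sil(c,x,y,rings,z0,shape=(420,560)):
    pts=np.vstack([proj(c,np.c_[x+r*np.cos(a),y+r*np.sin(a),np.full(72,z0+z)]) for r,z in rings])
    m=np.zeros(shape,np.uint8); cv2.fillConvexPoly(m,(cv2.convexHull(pts.astype(np.float32))*16).round().astype(np.int32),255,cv2.LINE_AA,4); return m/255.
def fit(shots,rings,guess,thr=1.2,r=45,lowsat=True):
    """shots [(im,c)]; fits x,y,z0 of part silhouettes to filled grey masks"""
    ms=[]
    for im,c in shots:
        p=proj(c,guess)[0]; g=grey(im); m=((g<thr) if lowsat else (im.mean(2)<70)).astype(np.uint8)
        m=cv2.morphologyEx(m,cv2.MORPH_OPEN,np.ones((3,3)))
        n,l,s,ce=cv2.connectedComponentsWithStats(m)
        i=min((i for i in range(1,n) if s[i,4]>200),key=lambda i:np.hypot(*(ce[i]-p)))
        cn=cv2.findContours((l==i).astype(np.uint8),cv2.RETR_EXTERNAL,cv2.CHAIN_APPROX_NONE)[0]
        f=np.zeros(m.shape,np.uint8); cv2.drawContours(f,cn,-1,1,-1); ms.append(f)
    cost=lambda v:sum(np.abs(sil(c,*v[:2],rings,v[2])-f).sum()/f.sum() for (_,c),f in zip(shots,ms))
    r=minimize(cost,guess,method="Nelder-Mead",options=dict(initial_simplex=np.array(guess)+[[0,0,0],[5,0,0],[0,5,0],[0,0,8]],xatol=.05,fatol=1e-4))
    return r.x.round(1),round(r.fun,3)
E
python3 - <<'E'
from h import *
im,c,st=shot("w2"); print(st["eef_pos"])
S=[load("w1"),(im,c)]
R=[(32,0),(32,18)]
print(grey(im)[300,100:460:40].round(2))
for t in (1.1,1.15,1.2): print(fit(S,R,[361,-304,0],t),fit(S[:1],R,[361,-304,0],t),fit(S[1:],R,[361,-304,0],t))
E
```

```text
[ 384.03388794 -300.16035325  100.30376612]
[1.3  0.95 1.24 1.28 1.26 1.27 1.28 1.66 0.93]
(array([ 363.4, -303.8,   -7.6]), np.float64(0.036)) (array([ 364.2, -303.8,   -9.1]), np.float64(0.015)) (array([ 363.1, -303.8,   -7. ]), np.float64(0.014))
(array([ 363.1, -303.8,   -6. ]), np.float64(0.034)) (array([ 363.7, -303.7,   -7. ]), np.float64(0.016)) (array([ 362.9, -303.8,   -5.9]), np.float64(0.013))
(array([ 362.9, -303.7,   -4.7]), np.float64(0.033)) (array([ 363.3, -303.7,   -5.5]), np.float64(0.016)) (array([ 362.7, -303.7,   -4.5]), np.float64(0.013))
```

>>> carry_out(
  deltas=[0,0,0,0.021,-0.0035,0,-1,0,0,0,0,0,0.03,-1,0,0,0,0,0,0.03,-1,0,0,0,0,0,0.02,-1,0,0,0,0,0,0.01,-1,0,0,0,0,0,0,-1],
)

```text
clock: 4.25
eef_pos: [360.9, -305.6, 13.7]
tool_rot: [3.14, -0.003, 3.14]
force: [0.1, -0.2, 1.0]
width: 85.2
gripper_force: 0.0
```

>>> carry_out(
  deltas=[0,0,0,0,0,0.006,-1,0,0,0,0,0,0,-1],
)

```text
clock: 4.5
eef_pos: [361.8, -305.4, 7.8]
tool_rot: [3.141, -0.002, 3.14]
force: [-0.6, 0.4, -0.0]
width: 85.4
gripper_force: 0.0
```

```bash
python3 - <<'E'
from h import *
im,c,st=shot("w3"); print(st["eef_pos"]); st=ctrl.read_state(); print(st["eef_pos"],st["qd"].round(3))
print(c["t"],-c["R"].T@c["t"]-st["eef_pos"])
for t in (1.15,1.2): print(fit([(im,c)],[(32,0),(32,18)],[362,-304,0],t))
E
```

```text
[ 361.7970332  -305.43175449    7.83874461]
[ 362.02542384 -305.3927157     7.82257985] [-0.013  0.003  0.003 -0.004  0.002 -0.003 -0.015]
[ 305.29948854 -323.83893466   65.58093196] [-68.77256623  -0.4719648  143.27292197]
(array([ 363.6, -303.6,   -3.4]), np.float64(0.013))
(array([ 363.4, -303.7,   -2.8]), np.float64(0.012))
```

>>> carry_out(
  deltas=[0,0,0,-0.001,0.0015,0.0085,-1,0,0,0,0,0,0,1,0,0,0,0,0,0,1,0,0,0,0,0,0,1,0,0,0,0,0,0,1,0,0,0,0,0,0,1],
)

```text
clock: 5.3
eef_pos: [363.4, -303.3, -0.4]
tool_rot: [3.141, -0.002, 3.14]
force: [-1.1, 0.6, 10.6]
width: 62.0
gripper_force: 62.8
```

>>> carry_out(
  deltas=[0,0,0,0,0,-0.025,1,0,0,0,0,0,-0.045,1,0,0,0,0,0,-0.05,1,0,0,0,0,0,-0.04,1,0,0,0,-0.041,0.0075,0,1,0,0,0,-0.041,0.0075,0,1,0,0,0,-0.041,0.0075,0,1,0,0,0,-0.041,0.0075,0,1,0,0,0,-0.041,0.0075,0,1,0,0,0,-0.041,0.0075,0,1,0,0,0,-0.041,0.0075,0,1,0,0,0,0,0,0,1],
)

```text
clock: 6.8
eef_pos: [653.7, -247.2, 157.4]
tool_rot: [3.135, -0.0, -3.137]
force: [-0.3, 0.2, -2.5]
width: 61.7
gripper_force: 66.9
```

```bash
python3 - <<'E'
from h import *
im,c,st=shot("w4"); print(st["eef_pos"],st["width"],proj(c,[[596,-251,96],[596,-251,36]]))
E
```

```text
[ 653.69091482 -247.15337905  157.42162594] 61.73500100487875 [[277.17766278 124.13105342]
 [278.0720393  119.60603397]]
```

View pics/w4.png

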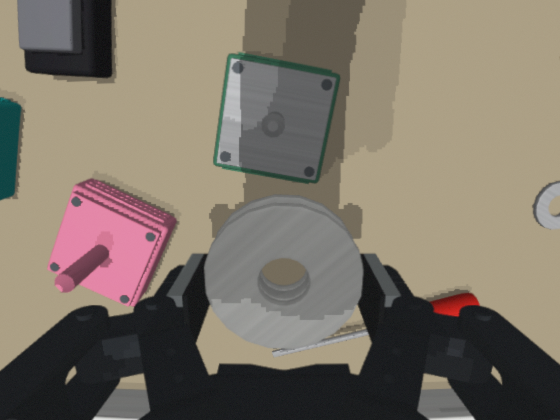

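The green gearbox is seen nearly end-on. Its shaft tip is at (272,124) and its four screws are at about (238,67), (327,84), (309,171) and (225,156). The held pulley is level, with its bore at about (283,272).

```bash
cat >> h.py <<'E'
def screws(im,guess,win=12):
    """dark-blob centroids near the guesses"""
    g=im.mean(2); out=[]
    for u,v in guess:
        u,v=int(u),int(v); w=g[v-win:v+win+1,u-win:u+win+1]; k=cv2.GaussianBlur(w,(0,0),2); y,x=np.unravel_index(k[4:-4,4:-4].argmin(),k[4:-4,4:-4].shape);y+=4;x+=4
        yy,xx=np.mgrid[:w.shape[0],:w.shape[1]]; m=((xx-x)**2+(yy-y)**2<36)*np.clip(np.median(w)-25-w,0,None)
        out.append((u-win+(m*xx).sum()/m.sum(),v-win+(m*yy).sum()/m.sum()))
    return np.array(out)
E
python3 - <<'E'
from h import *
im,c=load("w4")
s=screws(im,[(238,67),(327,84),(309,171),(225,156)]); print(s.round(1))
w=np.array([ray(c,p,36) for p in s]); print(w.round(1),"centre",w.mean(0).round(1), "side",np.linalg.norm(np.diff(w,axis=0),axis=1).round(1))
g=im.mean(2).astype(np.uint8)
big=cv2.resize(im[100:150,247:297],None,fx=10,fy=10,interpolation=cv2.INTER_CUBIC)
b2=cv2.resize(im[185:365,190:380],None,fx=2.6,fy=2.6*1,interpolation=cv2.INTER_CUBIC)[:500]
h=500; o=np.hstack([big,cv2.resize(b2,(300,284)) if 0 else np.pad(cv2.resize(b2,(300,int(300*b2.shape[0]/b2.shape[1]))),((0,500-int(300*b2.shape[0]/b2.shape[1])),(0,0),(0,0)))])
cv2.imwrite("pics/tip.png",o[:,:,::-1])
E
```

```text
[[246.2  57.3]
 [326.6  84.3]
 [308.8 171.3]
 [225.  156.3]]
[[ 553.  -273.5   36. ]
 [ 571.  -216.4   36. ]
 [ 634.2 -227.7   36. ]
 [ 622.9 -290.7   36. ]] centre [ 595.3 -252.1   36. ] side [59.8 64.2 64. ]
```

View pics/tip.png

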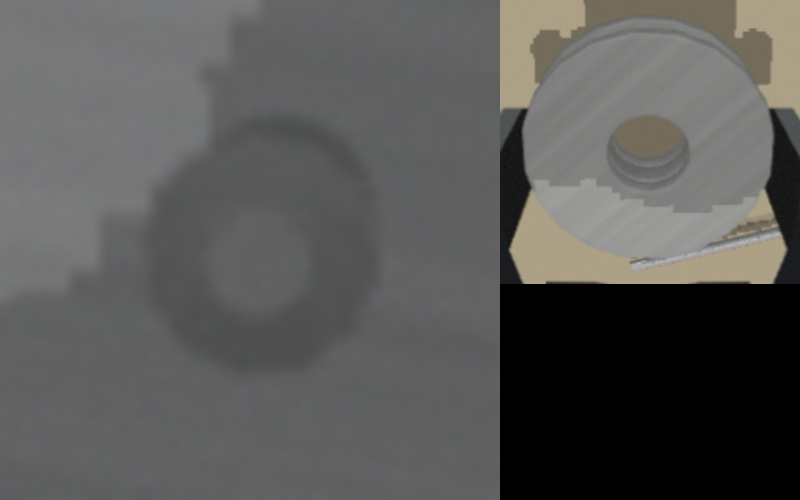

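```bash
cat >> h.py <<'E'
from scipy.optimize import least_squares
def circ(c,ext,r,z,g):
    """x,y of a horizontal circle radius r at height z whose image extents are (l,r,t,b); None to skip"""
    def f(v):
        p=proj(c,np.c_[v[0]+r*np.cos(a),v[1]+r*np.sin(a),np.full(72,z)])
        e=[p[:,0].min(),p[:,0].max(),p[:,1].min(),p[:,1].max()]
        return [m-o for m,o in zip(e,ext) if o is not None]
    s=least_squares(f,g,diff_step=1e-4); return s.x.round(2),np.round(s.fun,1)
E
python3 - <<'E'
from h import *
im,c=load("w4")
print("tcp",c["p"])
print("tip",ray(c,(272.75,125.6),96),"cone",ray(c,(273,124.2),89))
s=screws(im,[(237,68),(327,84),(309,171),(225,156)],9); w=np.array([ray(c,p,36) for p in s]); print(s.round(1),w.round(1).tolist(),w.mean(0))
for z in (170,173,176): print(z,circ(c,(204.6,362.9,202.7,348.4),32,z,[653,-247]),circ(c,(257.8,310.3,256.6,305.3),10,z,[653,-247]))
E
```

```text
tcp [ 653.69091482 -247.15337905  157.42162594]
tip [ 596.82666792 -253.50513895   96.        ] cone [ 596.42728788 -253.51849742   89.        ]
[[240.6  67.5]
 [326.5  84.3]
 [308.9 171.3]
 [225.  156.3]] [[559.8, -277.5, 36.0], [571.0, -216.4, 36.0], [634.2, -227.7, 36.0], [623.0, -290.7, 36.0]] [ 596.98828038 -253.08039441   36.        ]
170 (array([ 654.26, -247.49]), array([ 1. , -1. ,  2.1, -3. ])) (array([ 654.83, -247.39]), array([ 1.8, -1.8,  2.3, -2.6]))
173 (array([ 652.93, -247.51]), array([-0.8,  0.8,  0.9, -1. ])) (array([ 653.25, -247.42]), array([ 1.3, -1.3,  1.8, -2.1]))
176 (array([ 651.6 , -247.53]), array([-2.6,  2.6, -0.4,  1. ])) (array([ 651.67, -247.45]), array([ 0.7, -0.7,  1.3, -1.5]))
```

>>> carry_out(
  deltas=[0,0,0,0.028,-0.003,0,1,0,0,0,0.028,-0.003,0,1,0,0,0,0,0,0.025,1,0,0,0,0,0,0.02,1,0,0,0,0,0,0,1,0,0,0,0,0,0,1],
)

```text
clock: 7.6
eef_pos: [595.4, -257.0, 113.2]
tool_rot: [3.14, -0.002, 3.141]
force: [0.4, 0.1, -1.9]
width: 61.8
gripper_force: 66.9
```

```bash
cat >> h.py <<'E'
def tcp(n=6):
    """mean TCP over a few periods, via cheap camera calls"""
    P=[]
    for _ in range(n): P.append(ctrl.read_state()["eef_pos"]); ctrl.get_image("wrist")
    return np.mean(P,0).round(2),np.std(P,0).round(2)
E
python3 - <<'E'
from h import *
print(tcp()); im,c,st=shot("w5"); print(st["eef_pos"],st["tool_rot"])
E
```

```text
(array([ 595.59, -257.09,  113.57]), array([0.13, 0.08, 0.16]))
[ 595.29019522 -257.210736    113.41023484] [ 3.14058105e+00 -1.37063590e-03  3.14096582e+00]
```

View pics/w5.png

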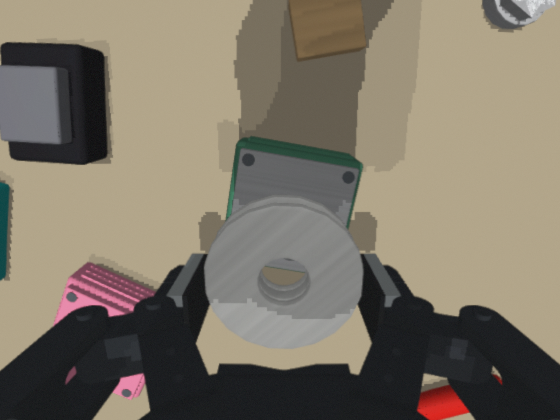

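The pulley is held at (284,272) above the shaft. Two gearbox screws show at (248,159) and (348,177). I'll use them to cross-check the earlier shaft fix now that the arm is still.

```bash
python3 - <<'E'
from h import *
im,c=load("w5")
s=screws(im,[(248,159),(348,177)],9); print(s.round(1),[ray(c,p,36).round(1).tolist() for p in s])
im,c=load("w4"); s=screws(im,[(238,67)],7); print(s,[ray(c,p,36).round(1).tolist() for p in s])
E
```

```text
[[248.  159.2]
 [348.1 177. ]] [[559.9, -279.7, 36.0], [571.2, -216.5, 36.0]]
[[240.62555066  67.49559471]] [[559.8, -277.5, 36.0]]
```

>>> carry_out(
  deltas=[0,0,0,-0.002,0.004,0,1,0,0,0,0,0,0,1,0,0,0,0,0,0.01,1,0,0,0,0,0,0,1,0,0,0,0,0,0,1],
)

```text
clock: 8.57
eef_pos: [596.8, -253.2, 102.6]
tool_rot: [3.14, -0.003, 3.141]
force: [0.8, -0.1, -2.2]
width: 62.0
gripper_force: 66.9
```

>>> carry_out(
  deltas=[0,0,0,-0.0005,0,0.012,1,0,0,0,0,0,0.012,1,0,0,0,0,0,0.012,1,0,0,0,0,0,0.012,1,0,0,0,0,0,0.01,1,0,0,0,0,0,0.004,1,0,0,0,0,0,0,1,0,0,0,0,0,0,1],
)

```text
clock: 9.57
eef_pos: [597.7, -253.2, 41.4]
tool_rot: [3.141, -0.001, 3.141]
force: [0.5, -0.1, -2.8]
width: 61.7
gripper_force: 66.9
```

>>> carry_out(
  deltas=[0,0,0,0,0,0.003,1,0,0,0,0,0,0.002,1,0,0,0,0,0,0,1],
)

```text
clock: 9.95
eef_pos: [597.3, -253.1, 35.9]
tool_rot: [3.14, -0.002, 3.141]
force: [-0.6, -0.1, -2.2]
width: 61.8
gripper_force: 66.9
```

>>> carry_out(
  deltas=[0,0,0,0,0,0.001,1,0,0,0,0,0,0,1],
)

```text
clock: 10.2
eef_pos: [597.3, -253.1, 35.8]
tool_rot: [3.141, -0.002, 3.141]
force: [-1.0, 0.0, 5.2]
width: 61.9
gripper_force: 67.7
```

>>> carry_out(
  deltas=[0,0,0,0,0,0,-1,0,0,0,0,0,0,-1,0,0,0,0,0,0,-1,0,0,0,0,0,0,-1,0,0,0,0,0,-0.02,-1,0,0,0,0,0,-0.05,-1,0,0,0,0,0,-0.05,-1,0,0,0,0.022,0.054,0,-1,0,0,0,0.022,0.054,0,-1],
)

```text
clock: 11.32
eef_pos: [554.0, -144.3, 157.4]
tool_rot: [3.141, 0.002, 3.139]
force: [0.4, 0.9, -0.7]
width: 85.4
gripper_force: 0.0
```

>>> carry_out(
  deltas=[0,0,0,0.022,0.054,0,-1,0,0,0,0.022,0.054,0,-1,0,0,0,0.022,0.054,0,-1,0,0,0,0.022,0.054,0,-1,0,0,0,0.022,0.054,0,-1,0,0,0,0.022,0.054,0,-1,0,0,0,0.022,0.054,0,-1,0,0,0,0.022,0.054,0,-1,0,0,0,0,0,0.035,-1,0,0,0,0,0,0.02,-1,0,0,0,0,0,0,-1,0,0,0,0,0,0,-1],
)

```text
clock: 12.82
eef_pos: [378.5, 287.6, 102.3]
tool_rot: [3.139, -0.001, 3.141]
force: [-0.4, 0.3, -0.7]
width: 85.4
gripper_force: 0.0
```

```bash
python3 - <<'E'
from h import *
im,c,st=shot("w6"); print(st["eef_pos"],st["tool_rot"])
R=[(19,0),(19,18)]
for t in (1.15,1.2):
    print(fit([(im,c)],R,[362,290,0],t))
E
```

```text
[378.52781768 287.57647822 102.29971819] [ 3.13897419e+00 -5.34607093e-04  3.14062261e+00]
(array([365. , 290. , -11.6]), np.float64(0.024))
(array([364.4, 290. ,  -9.1]), np.float64(0.022))
```

View pics/w6.png

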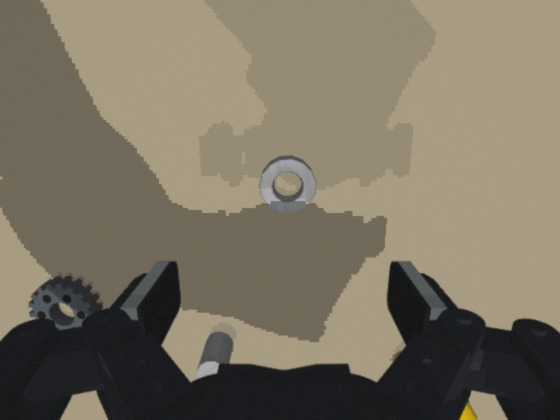

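The sleeve is at (288,184). The grey cylinder at (213,350) and the sprocket at (66,305) are well clear of it.

>>> carry_out(
  deltas=[0,0,0,0.016,0.0025,0,-1,0,0,0,0,0,0.03,-1,0,0,0,0,0,0.03,-1,0,0,0,0,0,0.02,-1,0,0,0,0,0,0.008,-1,0,0,0,0,0,0,-1,0,0,0,0,0,0,-1],
)

```text
clock: 13.75
eef_pos: [361.5, 290.0, 13.8]
tool_rot: [3.14, -0.002, 3.141]
force: [0.5, 0.2, 0.3]
width: 85.3
gripper_force: 0.0
```

```bash
cat >> h.py <<'E'
def fit0(im,c,rings,g,z=0,thr=1.2,**k):
    """like fit, but with z held: shrink the z freedom by fitting x,y on a fixed z grid"""
    global sil
    s=sil; sil=lambda c,x,y,r,_z: s(c,x,y,r,z)
    try: return fit([(im,c)],rings,[*g,z],thr,**k)
    finally: sil=s
E
python3 - <<'E'
from h import *
R=[(19,0),(19,18)]
im,c=load("w6"); print(fit0(im,c,R,[362,290]))
im,c,st=shot("w7"); print(st["eef_pos"],st["tool_rot"],fit0(im,c,R,[362,290]),fit([(im,c)],R,[362,290,0]))
E
```

```text
(array([362.4, 289.9,   2.4]), np.float64(0.078))
[361.46644117 290.00869391  13.77890473] [ 3.13954007e+00 -1.72256425e-03  3.14100532e+00] (array([362.7, 290.1,   0.9]), np.float64(0.072)) (array([365.1, 290. ,  -5.5]), np.float64(0.021))
```

>>> carry_out(
  deltas=[0,0,0,-0.002,0,0.006,-1,0,0,0,0,0,0.005,-1,0,0,0,0,0,0,1,0,0,0,0,0,0,1,0,0,0,0,0,0,1,0,0,0,0,0,0,1,0,0,0,0,0,0,1,0,0,0,0,0,0,1,0,0,0,0,0,0,1],
)

```text
clock: 14.92
eef_pos: [363.9, 289.8, 2.9]
tool_rot: [3.14, -0.001, 3.141]
force: [-0.7, -0.2, 7.5]
width: 35.5
gripper_force: 59.0
```

>>> carry_out(
  deltas=[0,0,0,0,0,-0.027,1,0,0,0,0,0,-0.06,1,0,0,0,0,0,-0.06,1,0,0,0,-0.0233,-0.0543,0,1,0,0,0,-0.0233,-0.0543,0,1,0,0,0,-0.0233,-0.0543,0,1,0,0,0,-0.0233,-0.0543,0,1,0,0,0,-0.0233,-0.0543,0,1,0,0,0,-0.0233,-0.0543,0,1,0,0,0,-0.0233,-0.0543,0,1,0,0,0,-0.0233,-0.0543,0,1],
)

```text
clock: 16.3
eef_pos: [550.3, -146.9, 148.3]
tool_rot: [3.14, -0.002, 3.141]
force: [0.8, 0.5, -0.9]
width: 35.1
gripper_force: 60.4
```

>>> carry_out(
  deltas=[0,0,0,-0.0233,-0.0543,0,1,0,0,0,-0.0233,-0.0543,0,1,0,0,0,0,0,0.02,1,0,0,0,0,0,0,1,0,0,0,0,0,0,1,0,0,0,0,0,0,1],
)

```text
clock: 17.05
eef_pos: [596.9, -252.3, 128.9]
tool_rot: [3.14, -0.001, -3.14]
force: [0.2, 0.1, 0.1]
width: 35.4
gripper_force: 60.4
```

```bash
python3 - <<'E'
from h import *
im,c,st=shot("w8"); print(st["eef_pos"],st["tool_rot"],st["width"]); x,y,z=st["eef_pos"]
i=im[190:370,140:430]; cv2.imwrite("pics/w8c.png",cv2.resize(i,(725,450),interpolation=cv2.INTER_CUBIC)[:,:,::-1])
E
```

```text
[ 596.94040806 -252.30429122  128.85232383] [ 3.14035867e+00 -1.18429117e-03 -3.14006920e+00] 35.39718082913544
```

View pics/w8c.png

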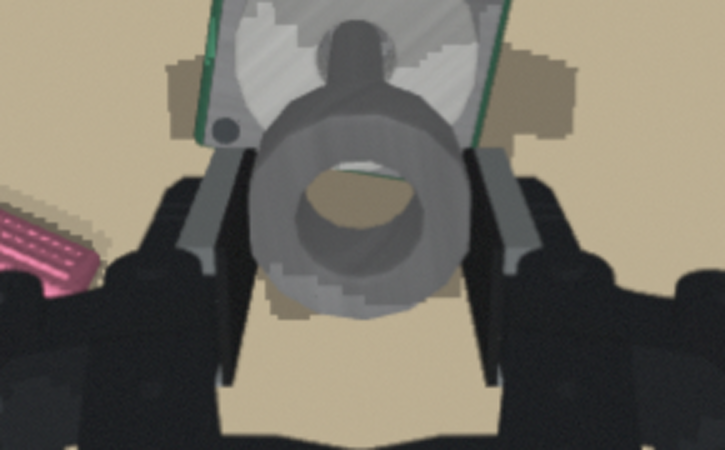

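The held sleeve's top face spans x 248–472 and y 112–320 in the 2.5× crop. The shaft and the seated pulley are visible behind it.

```bash
python3 - <<'E'
from h import *
im,c=load("w8"); print(c["p"])
for z in (141,144,147): print(z,circ(c,(239.2,328.8,234.8,318),19,z,[597,-252]),circ(c,(258.4,309.2,254,300.8),10,z,[597,-252]))
E
```

```text
[ 596.94040806 -252.30429122  128.85232383]
141 (array([ 596.89, -252.51]), array([-1.5,  1.5, -0.1,  0.2])) (array([ 596.71, -252.59]), array([ 1. , -1. ,  1.3, -1.5]))
144 (array([ 595.42, -252.52]), array([-2.6,  2.6, -0.9,  1.3])) (array([ 595.17, -252.6 ]), array([ 0.4, -0.4,  0.9, -1. ]))
147 (array([ 593.94, -252.53]), array([-3.7,  3.7, -1.8,  2.5])) (array([ 593.63, -252.61]), array([-0.2,  0.2,  0.4, -0.4]))
```

>>> carry_out(
  deltas=[0,0,0,-0.001,-0.001,0,1,0,0,0,0,0,0.015,1,0,0,0,0,0,0.008,1,0,0,0,0,0,0.012,1,0,0,0,0,0,0.012,1,0,0,0,0,0,0.012,1,0,0,0,0,0,0.006,1,0,0,0,0,0,0,1,0,0,0,0,0,0,1],
)

```text
clock: 18.23
eef_pos: [597.8, -254.6, 63.3]
tool_rot: [3.14, -0.001, 3.141]
force: [0.6, 0.4, -1.0]
width: 35.5
gripper_force: 60.4
```

>>> carry_out(
  deltas=[0,0,0,0,0.001,0.003,1,0,0,0,0,0,0.003,1,0,0,0,0,0,0,1,0,0,0,0,0,0,1],
)

```text
clock: 18.73
eef_pos: [597.5, -253.5, 57.1]
tool_rot: [3.14, -0.002, 3.141]
force: [-0.4, -0.1, 1.8]
width: 35.3
gripper_force: 60.5
```

>>> carry_out(
  deltas=[0,0,0,0,0,0.0007,1,0,0,0,0,0,0,1],
)

```text
clock: 18.98
eef_pos: [597.5, -253.6, 57.1]
tool_rot: [3.141, -0.002, 3.141]
force: [-2.0, 1.3, 5.9]
width: 35.4
gripper_force: 61.1
```

>>> carry_out(
  deltas=[0,0,0,0,0,0,-1,0,0,0,0,0,0,-1,0,0,0,0,0,0,-1,0,0,0,0,0,0,-1,0,0,0,0,0,-0.02,-1,0,0,0,0,0,-0.04,-1,0,0,0,0,0,-0.04,-1],
)

```text
clock: 19.85
eef_pos: [597.9, -253.6, 158.6]
tool_rot: [3.14, -0.001, 3.141]
force: [1.1, -0.2, 0.0]
width: 85.8
gripper_force: 0.0
```

>>> carry_out(
  deltas=[0,0,0,0.0167,0.0523,0,-1,0,0,0,0.0167,0.0523,0,-1,0,0,0,0.0167,0.0523,0,-1,0,0,0,0.0167,0.0523,0,-1,0,0,0,0.0167,0.0523,0,-1,0,0,0,0.0167,0.0523,0,-1,0,0,0,0.0167,0.0523,0,-1,0,0,0,0,0,0.035,-1,0,0,0,0,0,0.02,-1,0,0,0,0,0,0,-1,0,0,0,0,0,0,-1],
)

```text
clock: 21.22
eef_pos: [481.7, 112.8, 103.2]
tool_rot: [3.14, -0.0, 3.141]
force: [0.0, -1.2, 0.8]
width: 85.8
gripper_force: 0.0
```

```bash
python3 - <<'E'
from h import *
im,c,st=shot("w9"); print(st["eef_pos"],st["tool_rot"])
R=[(26.5,0),(26.5,14)]
print(fit([(im,c)],R,[463,113,0]),fit0(im,c,R,[463,113]),fit([(im,c)],R,[463,113,0],lowsat=False),fit0(im,c,R,[463,113],lowsat=False))
E
```

```text
[481.6546522  112.83208925 103.18947357] [ 3.13978270e+00 -1.79086557e-04  3.14069153e+00]
(array([464.6, 115. ,  -3.3]), np.float64(0.098)) (array([464.1, 115.1,  -0.8]), np.float64(0.099)) (array([ 172054.7,   18781.2, -385712.8]), np.float64(1.002)) (array([497.4, 114.7, -85. ]), np.float64(8.929))
```

View pics/w9.png

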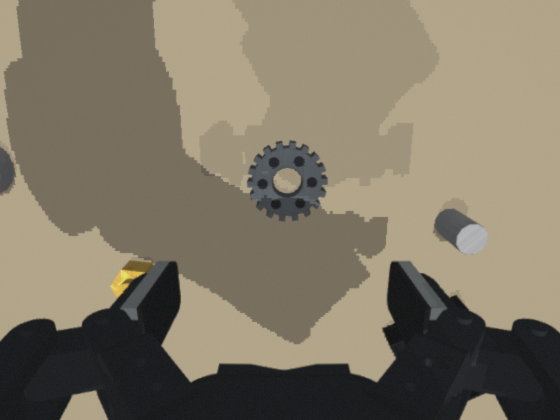

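The sprocket is at (288,180). The cylinder at (460,230) and the yellow nut at (132,277) are clear of the fingers.

>>> carry_out(
  deltas=[0,0,0,0.017,0.002,0,-1,0,0,0,0,0,0.03,-1,0,0,0,0,0,0.03,-1,0,0,0,0,0,0.02,-1,0,0,0,0,0,0.01,-1,0,0,0,0,0,0,-1,0,0,0,0,0,0,-1],
)

```text
clock: 22.15
eef_pos: [464.3, 114.9, 12.8]
tool_rot: [3.14, -0.001, 3.141]
force: [0.5, -0.6, 0.8]
width: 85.5
gripper_force: 0.0
```

```bash
python3 - <<'E'
from h import *
R=[(26.5,0),(26.5,14)]
im,c,st=shot("w10"); print(st["eef_pos"],fit0(im,c,R,[464,115]),fit([(im,c)],R,[464,115,0]))
E
```

```text
[464.32735002 114.85979458  12.80675585] (array([4.64e+02, 1.15e+02, 2.00e-01]), np.float64(0.079)) (array([464., 115.,   0.]), np.float64(0.079))
```

>>> carry_out(
  deltas=[0,0,0,0,0,0.007,-1,0,0,0,0,0,0.0055,-1,0,0,0,0,0,0,1,0,0,0,0,0,0,1,0,0,0,0,0,0,1,0,0,0,0,0,0,1,0,0,0,0,0,0,1,0,0,0,0,0,0,1],
)

```text
clock: 23.2
eef_pos: [463.6, 114.7, 0.0]
tool_rot: [3.14, -0.002, 3.141]
force: [-1.4, 0.5, 6.3]
width: 51.2
gripper_force: 61.2
```

>>> carry_out(
  deltas=[0,0,0,0,0,-0.025,1,0,0,0,0,0,-0.055,1,0,0,0,0,0,-0.055,1,0,0,0,-0.0191,-0.0526,0,1,0,0,0,-0.0191,-0.0526,0,1,0,0,0,-0.0191,-0.0526,0,1,0,0,0,-0.0191,-0.0526,0,1,0,0,0,-0.0191,-0.0526,0,1,0,0,0,-0.0191,-0.0526,0,1,0,0,0,-0.0191,-0.0526,0,1,0,0,0,0,0,0,1,0,0,0,0,0,0,1],
)

```text
clock: 24.7
eef_pos: [596.6, -253.1, 133.2]
tool_rot: [3.139, -0.003, 3.141]
force: [0.7, 0.1, -1.1]
width: 50.9
gripper_force: 63.0
```

```bash
python3 - <<'E'
from h import *
im,c,st=shot("w11"); print(st["eef_pos"],st["tool_rot"],st["width"])
i=im[190:370,140:430]; cv2.imwrite("pics/w11c.png",cv2.resize(i,(725,450),interpolation=cv2.INTER_CUBIC)[:,:,::-1])
E
```

```text
[ 596.57783689 -253.10277156  133.15680025] [ 3.13891234 -0.00336689  3.14069648] 50.85801437418123
```

View pics/w11c.png

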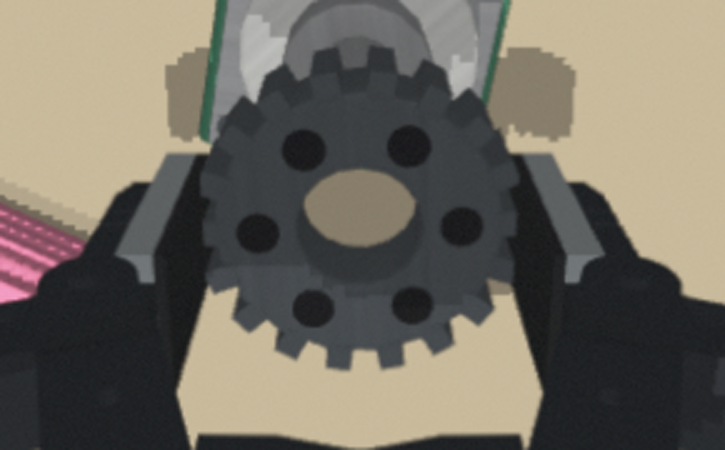

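The sprocket is held level, with its bore at about x 298–420, y 168–284 in the 2.5× crop.

```bash
python3 - <<'E'
from h import *
im,c=load("w11"); print(c["p"])
for z in (145,147): print(z,circ(c,(259.2,308,257.2,303.6),10,z,[597,-252]))
E
```

```text
[ 596.57783689 -253.10277156  133.15680025]
145 (array([ 597.97, -253.48]), array([ 0.1, -0.1,  1.3, -1.4]))
147 (array([ 596.92, -253.49]), array([-0.3,  0.3,  1. , -1.1]))
```

>>> carry_out(
  deltas=[0,0,0,0,0,0.015,1,0,0,0,0,0,0.012,1,0,0,0,0,0,0.012,1,0,0,0,0,0,0.012,1,0,0,0,0,0,0.004,1,0,0,0,0,0,0,1,0,0,0,0,0,0,1],
)

```text
clock: 25.62
eef_pos: [597.6, -253.8, 79.2]
tool_rot: [3.141, -0.001, 3.141]
force: [0.5, -0.1, -0.6]
width: 50.6
gripper_force: 63.0
```

>>> carry_out(
  deltas=[0,0,0,0.0007,0.0005,0.003,1,0,0,0,0,0,0.0035,1,0,0,0,0,0,0,1,0,0,0,0,0,0,1],
)

```text
clock: 26.12
eef_pos: [596.5, -253.3, 72.2]
tool_rot: [3.14, -0.002, 3.141]
force: [0.5, 0.6, -1.4]
width: 50.4
gripper_force: 63.0
```

>>> carry_out(
  deltas=[0,0,0,0,0,0.001,1,0,0,0,0,0,0,1],
)

```text
clock: 26.38
eef_pos: [596.6, -253.3, 72.1]
tool_rot: [3.141, -0.002, 3.141]
force: [-1.9, 0.4, 5.2]
width: 50.7
gripper_force: 63.6
```

>>> carry_out(
  deltas=[0,0,0,0,0,0,-1,0,0,0,0,0,0,-1,0,0,0,0,0,0,-1,0,0,0,0,0,0,-1,0,0,0,0,0,-0.03,-1,0,0,0,0,0,-0.055,-1,0,0,0,0.032,0.0375,0,-1,0,0,0,0.032,0.0375,0,-1,0,0,0,0.032,0.0375,0,-1,0,0,0,0.032,0.0375,0,-1,0,0,0,0,0,0.05,-1,0,0,0,0,0,0,-1],
)

```text
clock: 27.88
eef_pos: [466.4, -102.9, 105.0]
tool_rot: [3.14, -0.008, -3.141]
force: [-1.1, 0.6, -0.3]
width: 85.5
gripper_force: 0.0
```

```bash
python3 - <<'E'
from h import *
ctrl.get_image("wrist");ctrl.get_image("wrist")
im,c,st=shot("w12"); print(st["eef_pos"],st["tool_rot"])
R=[(20,0),(20,16),(16,28)]
print(fit([(im,c)],R,[453,-103,0]),fit0(im,c,R,[453,-103]))
E
```

```text
[ 469.25967993 -103.25157247  107.1941513 ] [ 3.14021372e+00 -1.95136536e-03  3.14066806e+00]
(array([ 456. , -104.3,   -8.1]), np.float64(0.026)) (array([ 454.6, -104.3,    4.5]), np.float64(0.064))
```

View pics/w12.png

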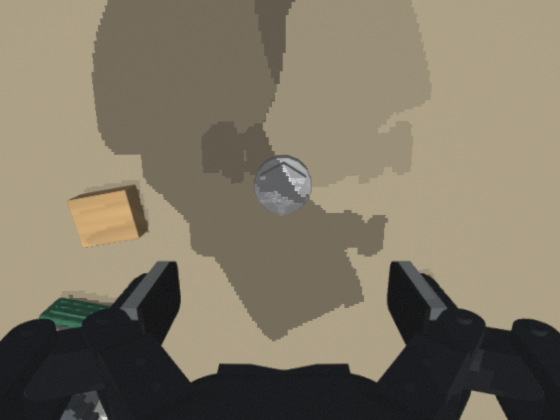

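The cap nut is at (283,184). The wooden block's near edge is about 90 mm to the left, so the fingers have room.

>>> carry_out(
  deltas=[0,0,0,0.014,-0.001,0,-1,0,0,0,0,0,0.03,-1,0,0,0,0,0,0.03,-1,0,0,0,0,0,0.025,-1,0,0,0,0,0,0.008,-1,0,0,0,0,0,0,-1,0,0,0,0,0,0,-1],
)

```text
clock: 28.9
eef_pos: [455.0, -104.2, 14.7]
tool_rot: [3.14, -0.0, 3.14]
force: [-0.2, 0.2, -0.5]
width: 85.4
gripper_force: 0.0
```

```bash
python3 - <<'E'
from h import *
R=[(20,0),(20,16),(16,28)]
im,c,st=shot("w13"); print(st["eef_pos"],fit0(im,c,R,[455,-104]),fit([(im,c)],R,[455,-104,0]))
E
```

```text
[ 455.04083447 -104.23528177   14.68687728] (array([ 455.1, -104.2,    3.9]), np.float64(0.05)) (array([ 456.2, -104.2,   -3.4]), np.float64(0.034))
```

>>> carry_out(
  deltas=[0,0,0,-0.0005,0,0.006,-1,0,0,0,0,0,0.0055,-1,0,0,0,0,0,0,1,0,0,0,0,0,0,1,0,0,0,0,0,0,1,0,0,0,0,0,0,1,0,0,0,0,0,0,1,0,0,0,0,0,0,1,0,0,0,0,0,0,1],
)

```text
clock: 30.08
eef_pos: [454.9, -103.9, 2.8]
tool_rot: [3.14, -0.002, 3.141]
force: [-0.6, 0.5, 5.1]
width: 37.7
gripper_force: 59.3
```

>>> carry_out(
  deltas=[0,0,0,0,0,-0.027,1,0,0,0,0,0,-0.055,1,0,0,0,0,0,-0.06,1,0,0,0,-0.0355,-0.0374,0,1,0,0,0,-0.0355,-0.0374,0,1,0,0,0,-0.0355,-0.0374,0,1,0,0,0,-0.0355,-0.0374,0,1,0,0,0,0,0,0,1,0,0,0,0,0,0,1,0,0,0,0,0,0,1],
)

```text
clock: 31.32
eef_pos: [596.4, -252.6, 143.7]
tool_rot: [3.14, -0.003, -3.14]
force: [0.1, -0.4, -1.7]
width: 37.3
gripper_force: 60.7
```

```bash
python3 - <<'E'
from h import *
im,c,st=shot("w14"); print(st["eef_pos"],st["tool_rot"],st["width"])
i=im[190:370,140:430]; cv2.imwrite("pics/w14c.png",cv2.resize(i,(725,450),interpolation=cv2.INTER_CUBIC)[:,:,::-1])
E
```

```text
[ 596.3527937  -252.60795871  143.71561549] [ 3.13979912 -0.00318155 -3.14048084] 37.323845367173924
```

View pics/w14c.png

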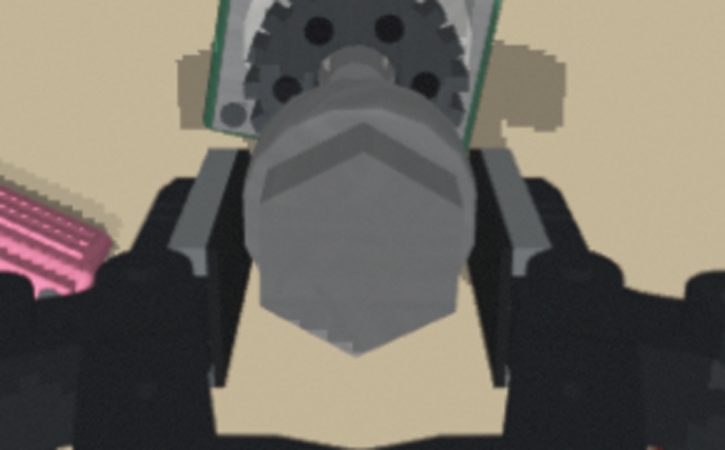

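The held cap nut is level. The top face of its hex runs from vertex (362,153) to vertex (357,356) in the 2.5× crop. The sprocket is seated around the shaft behind it.

```bash
python3 - <<'E'
from h import *
im,c=load("w14"); print(c["p"])
for z in (167,169):
    p,q=ray(c,(284.8,251.2),z),ray(c,(282.8,332.4),z); print(z,(p+q)/2,np.linalg.norm(p-q))
E
```

```text
[ 596.3527937  -252.60795871  143.71561549]
167 [ 597.01296391 -252.91973456  167.        ] 34.852397450473184
169 [ 595.86331031 -252.92638972  169.        ] 34.27181490727905
```

>>> carry_out(
  deltas=[0,0,0,0,-0.0005,0.015,1,0,0,0,0,0,0.015,1,0,0,0,0,0,0.011,1,0,0,0,0,0,0,1,0,0,0,0,0,0,1],
)

```text
clock: 32.0
eef_pos: [597.3, -254.3, 102.8]
tool_rot: [3.14, -0.002, 3.141]
force: [-0.7, 0.3, -0.6]
width: 37.5
gripper_force: 60.7
```

Underside is at about 100 mm. I'll correct (−0.7, +1.0) mm and lower to just above the sprocket.

>>> carry_out(
  deltas=[0,0,0,0.0007,0.001,0,1,0,0,0,0,0,0.004,1,0,0,0,0,0,0.004,1,0,0,0,0,0,0.003,1,0,0,0,0,0,0,1,0,0,0,0,0,0,1],
)

```text
clock: 32.75
eef_pos: [596.4, -253.3, 91.8]
tool_rot: [3.14, -0.002, 3.141]
force: [0.6, 0.5, -0.8]
width: 37.5
gripper_force: 60.7
```

>>> carry_out(
  deltas=[0,0,0,0,0,0.002,1,0,0,0,0,0,0.0015,1,0,0,0,0,0,0,1,0,0,0,0,0,0,1],
)

```text
clock: 33.25
eef_pos: [596.4, -253.3, 88.8]
tool_rot: [3.141, -0.002, 3.141]
force: [-0.8, 0.4, 5.5]
width: 37.3
gripper_force: 61.3
```

Contact at 88.8 mm, as expected. I'll release, rise, and back off.

>>> carry_out(
  deltas=[0,0,0,0,0,0,-1,0,0,0,0,0,0,-1,0,0,0,0,0,0,-1,0,0,0,0,0,0,-1,0,0,0,0,0,-0.03,-1,0,0,0,0,0,-0.05,-1,0,0,0,0.03,0.05,0,-1,0,0,0,0.03,0.05,0,-1,0,0,0,0.03,0.05,0,-1,0,0,0,0,0,0,-1],
)

```text
clock: 34.5
eef_pos: [504.4, -99.1, 169.3]
tool_rot: [3.139, -0.004, -3.135]
force: [0.2, -0.1, 0.6]
width: 85.6
gripper_force: 0.0
```

```bash
python3 - <<'E'
from h import *
S,D=ctrl.get_image("scene"),ctrl.get_image("side")
f=lambda im,p:cv2.resize(im[p[1]-40:p[1]+40,p[0]-40:p[0]+40],(400,400),interpolation=cv2.INTER_CUBIC)
cv2.imwrite("pics/fin.png",np.hstack([f(S,(221,175)),f(D,(259,165))])[:,:,::-1])
E
```

```text
(no output)
```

View pics/fin.png

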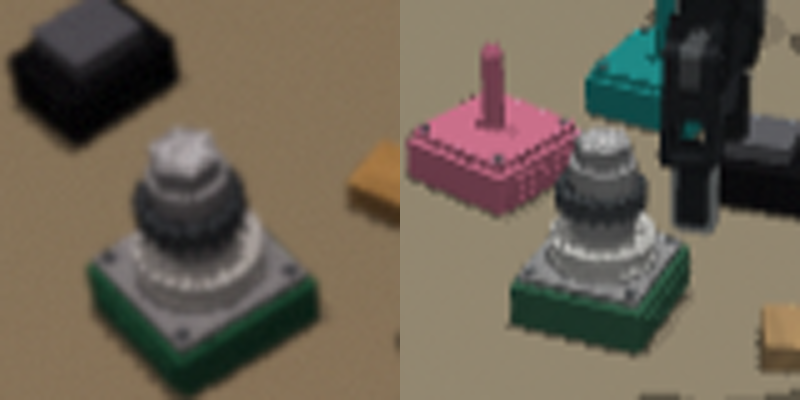

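Both views show the full stack on the green unit: pulley, sleeve, sprocket and cap nut, upright and seated at about (200,220) and (600,200). The gripper is clear of it.

```bash
python3 -c "
from cell import ctrl; print(ctrl.finish_job())"
```

```text
the job is handed in; nothing more can be done
None
```

The pulley, sleeve, sprocket and cap nut are on the green unit's shaft in that order, each lowered until it touched the one below; I never touched the washer, and the job was handed in at about 35 s of the 106 s allowed.

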